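# Open the push-catch parts cabinet

### The arm

A 7-joint arm with a two-finger parallel gripper is mounted at the origin on the work surface. World frame = base frame: x ahead of the robot, y to its left, z up, the work surface at z = 0. Lengths are in m, angles in rad, forces in N, time in s.
With the tool pointing down it reaches from about 0.4 to 0.875 m from the base axis. Payload 4.4 kg.
Tool frame: the origin (TCP) lies midway between the tips of the shut fingers; the grasp point (between the pads) lies 19 mm behind it; z points along the fingers, y is the direction in which the jaws open and shut (so a half turn about z gives the same grasp; the last joint's range is limited). The gripper opens to 85 mm and grips with 20 to 120 N. Pads are 22 mm wide; open, the fingers measure 114 mm over their backs; the gripper's body (76 mm by 85 mm) begins 54 mm behind the grasp point. The pads swing forward as they close: fully open they stand 13 mm farther back than shut.
Start: joints at [1.117, 0.628, 0.038, 1.517, -0.027, 0.996, -0.02], TCP at [0.246, -0.602, 0.231] pointing down, gripper open.
Joint ranges: [-3.06, 3.06], [-0.37, 2.12], [-1.25, 1.32], [0.18, 2.47], [-1.1, 4.24], [0.23, 1.98], [-2.94, 2.94]. Speed limits (rad/s): [2.57, 2.57, 3.14, 3.14, 3.14, 3.14, 3.14].

### API

Orientations are given as a unit quaternion [x, y, z, w].
In Python, from workcell import readout, imaging, job_done, nets gives the robot as it stands. The module is installed in compiled form; this text tells all that it offers.
- The arm moves only by the tool carry_out, never from a script. Its argument "increments" is text: rows parted by semicolons, each of 7 numbers parted by spaces: the shift along the tool's x, y, z in m, then the turn, a rotation vector about the tool's x, y, z in rad, then the opening, from 0 (shut) to 1 (fully open). In form: dx dy dz rx ry rz jaw; .... A call has 1 to 8 rows; each row is the pose to reach, as a shift and turn from the pose commanded when the call began, along the tool's axes at that moment; what a row does not reach only later rows make up. A row lasts 1/8 s, in which the tool goes at most 62.5 mm and 10.7 degrees, less where a joint would pass 70% of its speed; a pose out of reach is approached as far as the arm can. A call with a gripper value outside its range is refused whole. The fingers move at their own pace and stop on an object; "squeeze" is the grip in N (left out, the last holds). Time passes only in rows, so rows that repeat a pose let the fingers close. It gives the time, the measured TCP pose, the force and the opening at its end, in the units of the state.
- readout.get_state(): the state, without advancing time (a new reading comes with each control period).
- imaging.snapshot(name): name is "scene" or "top"; returns a dict with "frame" (480x640x3 uint8, blue, green, red), "intrinsics" (3x3 intrinsics, pixels), "T" (4x4, takes a point from camera to world coordinates). Camera axes: x right, y down, z forward; pixel columns grow to the right and rows downward; lengths in m; the calibration is good to about 2 mm. A picture is of the moment at which its call begins. There is no depth.
- job_done(): hands the job in, once; it reports no verdict.
Trained networks look in the newest picture that a camera, given by its name, has taken for a name from the list of things; names that differ only in an ending like _2 or _b are one class to them, and where a whole thing is asked for, a point or a joint stands for the part that bears it (a point fixed in the world has none). Each returns a list of dicts, best first, with "p" (0 to 1); they miss things now and then, are a little off and sometimes report something else, mostly with a low value. They report only what shows in the picture. A call takes as long as a camera call.
- nets.look_for(camera, name): "extent" ([left, top, right, bottom] in pixels, round what is visible of it).
- nets.mark_of(camera, name): "uv" ([column, row] in pixels: a listed point, or the origin of a listed thing).
The state is a dict: "clock": time; "qpos": joint angles; "qd": joint speeds; "joint_torque": joint torques, N m; "eef_pos": TCP position; "tool_rot": TCP orientation; "force": force on the tool from outside, world axes, zero at the start; "wrist_torque": the same for the moment, N m; "gripper_width": opening from 0.0 (shut) to 1.0 (fully open).
Only numpy, scipy, OpenCV 4.12 (cv2) and the standard library are available. Lean on these libraries where they do the work, as an engineer would, in place of code of your own. Each camera call takes 0.05 s, during which the arm holds its last target.

### The job

Open the yellow cabinet with a fingertip, without gripping anything: press its door gently on the black mark until the push catch lets go, then draw the finger right back so that the door springs ajar by itself. Then reach behind the door's free edge and push it wide open, nearly square to the cabinet, and leave it standing open. Keep the blue and grey cabinets shut and leave everything else where it is.

Things in the scene. Friction and masses are not known exactly. Their poses are not given: they have to be found in the camera images.
- yellow_cabinet: the cabinet to open: a small yellow steel cabinet fixed to the table. The carcass is 160 mm deep (x), 160 mm wide (y), 180 mm high. Origin: centre of its underside; its own -x is its front (towards the robot), its +y the hinge side, z up. The blue and the grey cabinet have the same build. The three can stand in any order, each turned a little.
- yellow_door (a joint): angle of the yellow door, rad: 0 shut and latched, about 0.5 sprung ajar, 1.57 square to the front, 1.8 the stop. It has no handle and swings out towards the robot. A spring pushes it to about 0.5 only; beyond that it turns with light friction and stays where it is left. Once released, the catch does not latch again.
- yellow_press (a point): centre of the black press mark, 28 mm across, on the yellow door's outer face, 135 mm from the hinge line, 37 mm below the cabinet's top. It moves with the door; door shut, its axes are the cabinet's (+x: the way to press). Pressed in 3 to 5 mm (2 to 3 N; stop at 7 mm) the catch lets go; as the finger draws back the mark springs out some 65 mm: draw back 100 mm to be clear.
- yellow_edge (a point): top corner of the yellow door at its free edge, mid-thickness, 157 mm from the hinge line; it moves with the door. The door is 14 mm thick, 172 mm high, its top 2 mm below the cabinet's top. Shut, its outer face is 102 mm ahead of the cabinet's centre and its inner face 8 mm clear of the carcass; ajar, its free edge stands about 75 mm farther out.
- yellow_hinge (a point): the yellow door's upright hinge line, at the height of the cabinet's top: in the cabinet's axes 95 mm ahead of its centre (-x) and 80 mm to +y. It runs up the middle of the door's thickness. Seen from the robot the hinge is on the left and the free edge on the right.
- blue_cabinet: blue cabinet of the same build, to be left shut; origin and axes as for the yellow one
- blue_door (a joint): angle of the blue door, rad, 0 shut; it has the same push catch
- grey_cabinet: grey cabinet of the same build, to be left shut; origin and axes as for the yellow one
- grey_door (a joint): angle of the grey door, rad, 0 shut; it has the same push catch
- tape_roll: roll of brown packing tape lying flat on top of the blue cabinet, 90 mm across, 24 mm high, loose; to be left alone. Origin: centre of its underside
- bearing_box: cardboard bearing box with a yellow band, 70 x 70 x 35 mm, on top of the grey cabinet, loose; to be left alone. Origin: centre of its underside
- screwdriver: screwdriver lying on the table nearer the robot, loose; to be left alone. Origin: its middle, near its underside
- padlock: brass padlock lying flat on the table nearer the robot, 45 x 40 x 20 mm, loose; to be left alone. Origin: centre of its underside
- carton: cardboard carton on the table to the robot's right, 120 x 90 x 70 mm, loose; to be left alone. Origin: centre of its underside
- screw_jar: jar with a black lid on the table to the robot's left, 64 mm across, 80 mm high, loose; to be left alone. Origin: centre of its underside
- stapler: red and black stapler on the table to the robot's left, 130 x 34 x 42 mm, loose; to be left alone. Origin: centre of its underside

How it is judged:
On the way, in this order (a step that is already met when the one before it is completed fails the run):
1. the yellow door has sprung ajar by itself, the robot clear of it (value of joint yellow_door between 0.3 and 0.75 rad and contact force between each of the arm, the fingers and yellow_cabinet below 0.3 N), for 0.2 s.
2. the yellow door is pushed wide open (value of joint yellow_door above 1.2 rad), for 0.2 s.
At the end, for the whole second after the job is handed in: The yellow door stands open by more than 1.2 rad (about 70 degrees) and is at rest; the blue and grey doors are shut (below 0.06 rad); every loose thing is within 20 mm of where it began (value of joint yellow_door above 1.2 rad and velocity of joint yellow_door between -0.05 and 0.05 rad/s and value of joint each of blue_door, grey_door below 0.06 rad and distance of each of tape_roll, bearing_box, screwdriver, padlock, carton, screw_jar, stapler from where it was at the start of the episode below 0.02 m); the robot touches nothing.
It fails at once if the blue or grey door is opened (not (value of joint each of blue_door, grey_door below 0.06 rad)).
It fails at once if a loose thing is lifted, carried or pushed more than 20 mm (not (distance of each of tape_roll, bearing_box, screwdriver, padlock, carton, screw_jar, stapler from where it was at the start of the episode below 0.02 m)).
It fails at once if the yellow cabinet or its door is pressed or squeezed with more than 32 N (contact force between the fingers and yellow_cabinet above 32 N).
It also fails if it takes over 50 s, if anything falls off the work surface, if the arm or the gripper's body presses on something with over 40 N, if the wrist force passes 120 N, or if a joint passes its speed limit or range.

## Working session

There is one attempt and no reset: what is moved stays moved. The work goes in short steps, Python scripts to look and compute and a tool call to move; the robot and the scene stay as the last step left them, time stands still between calls to the robot, and variables do not carry over. Pictures are saved under pics/ and viewed, and the job is handed in when it is done.

Besides the shell and the picture viewer there is one more tool, called by a JSON object that holds its "name" and its "arguments", one argument or row to a line. carry_out: Moves the arm, as the interface text tells. Its arguments: {"type":"object","properties":{"increments":{"type":"string"},"squeeze":{"type":"number"}},"required":["increments"]}

```bash
mkdir -p pics; ls
python3 - <<'E'
from workcell import readout, imaging, nets
import cv2, numpy as np, json
s=readout.get_state(); print(s)
for c in("scene","top"):
    d=imaging.snapshot(c); cv2.imwrite(f"pics/{c}0.png",d["frame"]); np.savez(f"{c}0.npz",K=d["intrinsics"],T=d["T"]); print(c,d["intrinsics"],d["T"])
    for n in("yellow_press","yellow_edge","yellow_hinge","yellow_cabinet","blue_cabinet","grey_cabinet"):
        print(n,nets.mark_of(c,n)[:2], nets.look_for(c,n)[:1])
E
```

```text
pics
{'clock': 0.0, 'qpos': array([ 1.1172359 ,  0.62933821,  0.03845404,  1.518386  , -0.02698322,
        0.99628085, -0.01999196]), 'qd': array([-7.73276208e-04, -4.22146628e-04, -1.91460230e-03, -1.73537501e-04,
        1.08388869e-04, -6.37796752e-05,  1.69015582e-03]), 'joint_torque': array([ 3.11989033e-04, -5.63400292e+01,  1.22613855e+00, -1.93445778e+01,
        1.09859221e-02,  1.04722913e-02, -1.43669200e-05]), 'eef_pos': array([ 0.24555327, -0.601155  ,  0.23038869]), 'tool_rot': array([ 9.81262919e-01,  1.92671190e-01, -2.05004245e-04, -9.24569692e-04]), 'force': array([ 0.50271235, -0.32845148,  0.66394465]), 'wrist_torque': array([ 0.0061108 ,  0.02203127, -0.02017832]), 'gripper_width': 0.9990024680608731}
scene [[523.25658056   0.         327.47512233]
 [  0.         523.25658056 243.50871271]
 [  0.           0.           1.        ]] [[-0.91489408  0.35637341 -0.18964918  0.78255919]
 [ 0.40360129  0.81753155 -0.41078968  0.55471577]
 [ 0.00864967 -0.4523717  -0.89178754  1.28630445]
 [ 0.          0.          0.          1.        ]]
yellow_press [{'uv': [255.6, 
[... 914 characters left out ...]
.          0.          0.          1.        ]]
yellow_press [{'uv': [452.4, 222.4], 'p': 0.83}] [{'extent': [395.7, 203.9, 466.5, 234.1], 'p': 0.71}]
yellow_edge [{'uv': [466.6, 219.6], 'p': 0.7}, {'uv': [159.3, 309.6], 'p': 0.18}] [{'extent': [396.1, 204.4, 466.4, 233.2], 'p': 0.9}]
yellow_hinge [{'uv': [403.2, 202.0], 'p': 0.88}] [{'extent': [392.9, 137.7, 475.4, 230.1], 'p': 0.68}]
yellow_cabinet [{'uv': [427.8, 194.9], 'p': 0.65}] [{'extent': [392.0, 143.2, 474.1, 233.0], 'p': 0.74}]
blue_cabinet [] [{'extent': [168.2, 131.2, 257.2, 225.9], 'p': 0.82}]
grey_cabinet [{'uv': [322.6, 186.8], 'p': 0.76}, {'uv': [420.4, 312.9], 'p': 0.48}] [{'extent': [114.0, 230.5, 145.3, 254.1], 'p': 0.6}]
```

View pics/scene0.png

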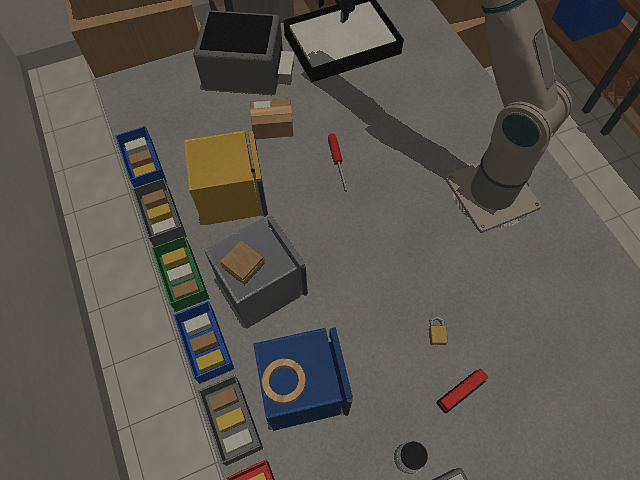

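View pics/top0.png

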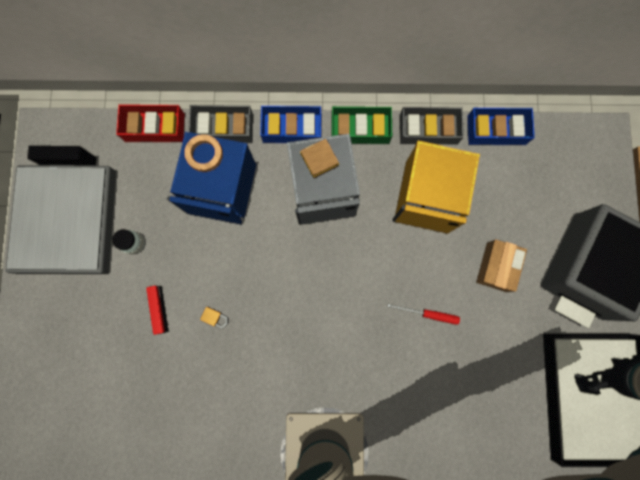

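Run:
```python
import cv2
a=cv2.imread('pics/top0.png')[125:250,380:500]; cv2.imwrite('pics/topc.png',cv2.resize(a,None,fx=4.5,fy=4.5,interpolation=cv2.INTER_CUBIC))
a=cv2.imread('pics/scene0.png')[115:235,170:290]; cv2.imwrite('pics/scc.png',cv2.resize(a,None,fx=5,fy=5,interpolation=cv2.INTER_CUBIC))
```

```text
(no output)
```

View pics/topc.png

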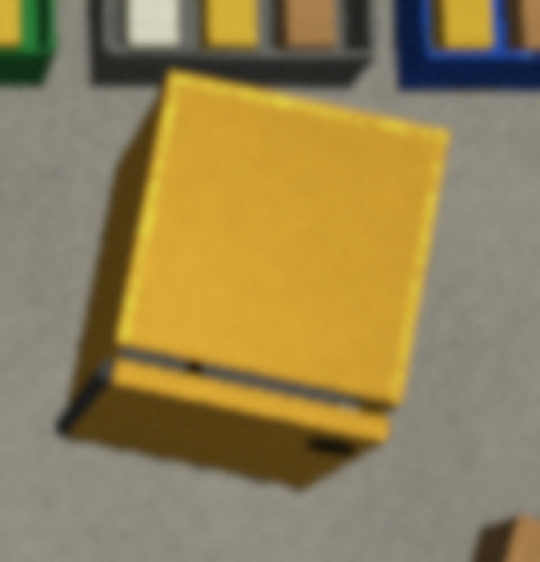

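View pics/scc.png

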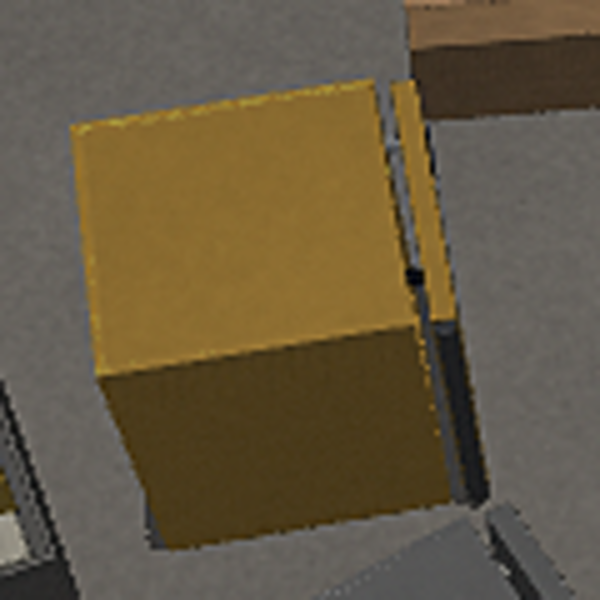

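```bash
cat > h.py <<'E'
import numpy as np, cv2
from scipy.optimize import least_squares
from scipy.spatial.transform import Rotation as R
def proj(c,P):
    d=np.load(f"{c}0.npz"); T=np.linalg.inv(d["T"]); q=(T[:3,:3]@np.atleast_2d(P).T).T+T[:3,3]
    p=(d["K"]@q.T).T; return p[:,:2]/p[:,2:]
def back(c,uv,z):
    d=np.load(f"{c}0.npz"); r=d["T"][:3,:3]@np.linalg.solve(d["K"],[*uv,1]); o=d["T"][:3,3]; return o+r*(z-o[2])/r[2]
def w(p,L): # cabinet-> world
    L=np.atleast_2d(L).astype(float); c,s=np.cos(p[2]),np.sin(p[2]); o=L.copy()
    o[:,0]=p[0]+c*L[:,0]-s*L[:,1]; o[:,1]=p[1]+s*L[:,0]+c*L[:,1]; return o
E
python3 - <<'E'
from h import *
f=lambda a,s,o:(np.array(a)+.5)/s-.5+np.array(o)
t=f([(172,70),(450,130),(398,405),(118,347)],4.5,(380,125)); s=f([(73,127),(375,80),(415,325),(100,375)],5,(170,115))
h=.08
Lt=[(h,h,.18),(h,-h,.18),(-h,-h,.18),(-h,h,.18)]; Ls=[(h,-h,.18),(-h,-h,.18),(-h,h,.18),(h,h,.18)]
def run(fn): 
    r=least_squares(fn,[.75,-.2,-.2]); print(r.x,np.abs(r.fun).max(), np.sqrt((r.fun**2).mean())); return r.x
a=lambda p:(proj('top',w(p,Lt))-t).ravel(); b=lambda p:(proj('scene',w(p,Ls))-s).ravel()
run(a);run(b);p=run(lambda p:np.r_[a(p),b(p)])
for n,l in dict(press=(-.102,-.055,.143),edge=(-.095,-.077,.178),hinge=(-.095,.08,.18)).items(): print(n,w(p,l),proj('top',w(p,l)),proj('scene',w(p,l)))
for n,uv,z in [('screwdr',(440,318),.01),('drvtip',(390,306),.01),('carton',(505,265),.07),('carton_l',(480,290),.0),('cart corner',(492,240),.07)]: print(n,back('top',uv,z))
for n,uv in [('grey door r',(357,205)),('grey door l',(297,217)),('greyR back',(350,140))]: print(n,back('top',uv,.18))
E
```

```text
[ 0.70548522 -0.29106875 -0.21059113] 0.7844593943765119 0.47728498541988484
[ 0.70794052 -0.29044461 -0.21370721] 0.519639495487553 0.32001714430092176
[ 0.70671115 -0.29089717 -0.2120696 ] 1.3232890351023059 0.5355256644611496
press [[ 0.59541962 -0.3231957   0.143     ]] [[453.12992719 223.19568489]] [[256.14013231 144.74493018]]
edge [[ 0.59763216 -0.34617623  0.178     ]] [[466.19363363 219.87484666]] [[250.87501831 130.46850484]]
hinge [[ 0.63067809 -0.19269344  0.18      ]] [[404.15816703 206.1734924 ]] [[259.31142807 178.34158719]]
screwdr [ 0.35489855 -0.31499797  0.01      ]
drvtip [ 0.38677041 -0.17799246  0.01      ]
carton [ 0.49634203 -0.47841882  0.07      ]
carton_l [ 0.43243722 -0.43170789  0.        ]
cart corner [ 0.5635379  -0.44671312  0.07      ]
grey door r [ 0.63277201 -0.07576125  0.18      ]
grey door l [0.601454   0.07231361 0.18      ]
greyR back [ 0.80053225 -0.05873234  0.18      ]
```

```bash
cat >> h.py <<'E'
P=np.array([.7067,-.2909,-.212])
def inc(L,tilt,yaw=0,pos=None,q=None):
    """L: target TCP in cabinet coords; tilt fwd of tip; yaw of tool about world z rel. to cabinet"""
    from workcell import readout
    s=readout.get_state(); p=s["eef_pos"]; R0=R.from_quat(s["tool_rot"])
    tgt=w(P,L)[0]
    # tool x= cab x, z down, then tilt
    Rt=R.from_euler('z',P[2]+yaw)*R.from_matrix(np.array([[1,0,0],[0,-1,0],[0,0,-1.]]))*R.from_euler('y',tilt)
    d=R0.inv().apply(tgt-p); r=(R0.inv()*Rt).as_rotvec()
    print("tgt",tgt.round(4),"zaxis",Rt.apply([0,0,1]).round(3),"inc",d.round(4),r.round(4))
def cab():
    from workcell import readout
    s=readout.get_state(); c,si=np.cos(P[2]),np.sin(P[2]); M=np.array([[c,si,0],[-si,c,0],[0,0,1]])
    Rm=R.from_quat(s["tool_rot"]).as_matrix()
    print("t",s["clock"],"tcp cab",(M@(s["eef_pos"]-[P[0],P[1],0])).round(4),"F cab",(M@s["force"]).round(2),"tool axes in cab (cols)\n",(M@Rm).round(3),s["gripper_width"])
E
python3 -c "
from h import *
inc((-.225,-.055,.135),.35);inc((-.225,-.055,.135),-.35);cab()"
```

```text
tgt [ 0.4752 -0.2973  0.135 ] zaxis [ 0.335 -0.072 -0.939] inc [ 0.3274 -0.1951  0.0963] [-0.105   0.3394  0.5935]
tgt [ 0.4752 -0.2973  0.135 ] zaxis [-0.335  0.072 -0.939] inc [ 0.3274 -0.1951  0.0963] [ 0.1049 -0.3394  0.5935]
t 1.3 tcp cab [-0.3852 -0.4009  0.2313] F cab [-0.56 -0.83 -0.2 ] tool axes in cab (cols)
 [[ 0.825  0.564 -0.   ]
 [ 0.564 -0.825  0.   ]
 [ 0.    -0.    -1.   ]] 1.001302122348698
```

{"name": "carry_out", "arguments": {
  "increments": "0.327 -0.195 0.096 -0.105 0.339 0.594 0;0.327 -0.195 0.096 -0.105 0.339 0.594 0;0.327 -0.195 0.096 -0.105 0.339 0.594 0;0.327 -0.195 0.096 -0.105 0.339 0.594 0;0.327 -0.195 0.096 -0.105 0.339 0.594 0;0.327 -0.195 0.096 -0.105 0.339 0.594 0;0.327 -0.195 0.096 -0.105 0.339 0.594 0;0.327 -0.195 0.096 -0.105 0.339 0.594 0",
  "squeeze": 20
}}

```text
clock: 2.3
eef_pos: [0.4787, -0.2933, 0.1372]
tool_rot: [0.98, -0.099, 0.171, 0.015]
force: [-0.4, -1.1, 0.4]
gripper_width: -0.0
```

```bash
python3 -c "
from h import *
from workcell import imaging
for c in ('scene','top'): cv2.imwrite(f'pics/{c}1.png',imaging.snapshot(c)['frame'])
inc((-.225,-.055,.135),.35);inc((-.120,-.055,.135),.35);cab()"
```

```text
tgt [ 0.4752 -0.2973  0.135 ] zaxis [ 0.335 -0.072 -0.939] inc [-0.0023 -0.0009  0.0023] [-0.0013  0.0041 -0.0001]
tgt [ 0.5778 -0.3194  0.135 ] zaxis [ 0.335 -0.072 -0.939] inc [ 0.0965 -0.0009  0.0379] [-0.0013  0.0041 -0.0001]
t 2.4 tcp cab [-0.2236 -0.0559  0.1379] F cab [ 0.41 -1.63 -0.35] tool axes in cab (cols)
 [[ 0.941  0.     0.339]
 [-0.    -1.     0.001]
 [ 0.339 -0.001 -0.941]] -0.0019428241696709471
```

View pics/top1.png

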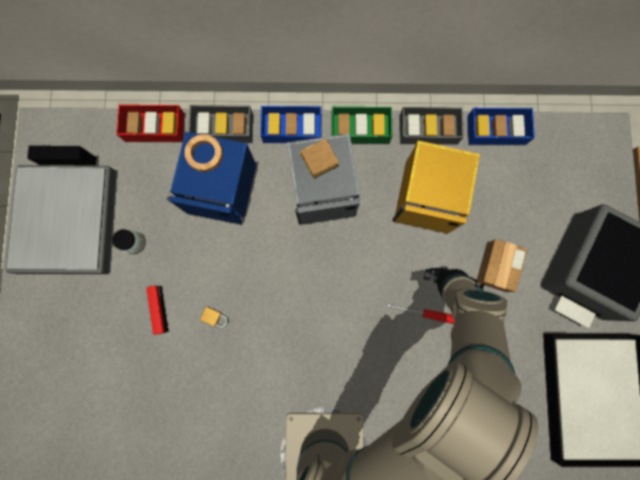

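View pics/scene1.png

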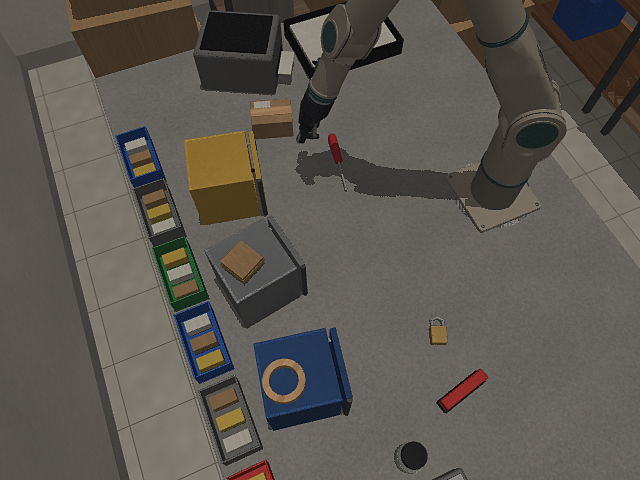

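{"name": "carry_out", "arguments": {
  "increments": "0.045 -0.001 0.018 0 0 0 0;0.088 -0.001 0.035 0 0 0 0;0.088 -0.001 0.035 0 0 0 0"
}}

```text
clock: 2.78
eef_pos: [0.5713, -0.3197, 0.1352]
tool_rot: [0.979, -0.104, 0.173, 0.018]
force: [-0.7, -0.7, 0.0]
gripper_width: 0.0
```

```bash
python3 -c "
from h import *
cab()"
```

```text
t 2.775 tcp cab [-0.1263 -0.0567  0.1352] F cab [-0.57 -0.83  0.01] tool axes in cab (cols)
 [[ 0.94  -0.001  0.342]
 [-0.001 -1.    -0.   ]
 [ 0.342 -0.    -0.94 ]] 2.1797591030451466e-05
```

{"name": "carry_out", "arguments": {
  "increments": "0.005 0 0.0018 0 0 0 0;0.0095 0 0.0034 0 0 0 0;0.0095 0 0.0034 0 0 0 0"
}}

```text
clock: 3.15
eef_pos: [0.5779, -0.3203, 0.1349]
tool_rot: [0.979, -0.105, 0.171, 0.017]
force: [0.9, 0.5, 0.1]
gripper_width: -0.003
```

```bash
python3 -c "
from h import *
cab()"
```

```text
t 3.15 tcp cab [-0.1197 -0.0558  0.1349] F cab [0.76 0.65 0.14] tool axes in cab (cols)
 [[ 0.941 -0.001  0.339]
 [-0.002 -1.     0.001]
 [ 0.339 -0.002 -0.941]] -0.003055499220123408
```

{"name": "carry_out", "arguments": {
  "increments": "0.0015 0 0.0005 0 0 0 0;0.003 0 0.001 0 0 0 0;0.003 0 0.001 0 0 0 0"
}}

```text
clock: 3.52
eef_pos: [0.5816, -0.3203, 0.1348]
tool_rot: [0.98, -0.104, 0.171, 0.017]
force: [1.4, -0.2, 0.4]
gripper_width: -0.004
```

```bash
python3 -c "
from h import *
cab()"
```

```text
t 3.525 tcp cab [-0.1161 -0.0551  0.1348] F cab [1.4  0.06 0.37] tool axes in cab (cols)
 [[ 0.941  0.     0.339]
 [-0.    -1.     0.002]
 [ 0.339 -0.002 -0.941]] -0.004398020915590424
```

{"name": "carry_out", "arguments": {
  "increments": "0.0015 0 0.0005 0 0 0 0;0.003 0 0.001 0 0 0 0;0.003 0 0.001 0 0 0 0"
}}

```text
clock: 3.9
eef_pos: [0.5848, -0.321, 0.1348]
tool_rot: [0.98, -0.104, 0.171, 0.017]
force: [-1.5, 0.6, 0.2]
gripper_width: 0.001
```

```bash
python3 -c "
from h import *
cab()"
```

```text
t 3.9 tcp cab [-0.1129 -0.0551  0.1348] F cab [-1.57  0.31  0.15] tool axes in cab (cols)
 [[ 0.941  0.     0.339]
 [-0.    -1.     0.002]
 [ 0.339 -0.002 -0.941]] 0.0011657169527491704
```

Close to contact. Press further in small steps.

{"name": "carry_out", "arguments": {
  "increments": "0.001 0 0.0003 0 0 0 0;0.002 0 0.0007 0 0 0 0;0.002 0 0.0007 0 0 0 0"
}}

```text
clock: 4.28
eef_pos: [0.5864, -0.3215, 0.1347]
tool_rot: [0.98, -0.104, 0.171, 0.017]
force: [-0.1, 0.0, 0.6]
gripper_width: -0.001
```

```bash
python3 -c "
from h import *
cab()"
```

```text
t 4.275 tcp cab [-0.1111 -0.0552  0.1347] F cab [-0.1   0.01  0.6 ] tool axes in cab (cols)
 [[ 0.941  0.     0.338]
 [-0.    -1.     0.002]
 [ 0.338 -0.002 -0.941]] -0.000649753987039313
```

{"name": "carry_out", "arguments": {
  "increments": "0.001 0 0.0003 0 0 0 0;0.002 0 0.0007 0 0 0 0;0.002 0 0.0007 0 0 0 0"
}}

```text
clock: 4.65
eef_pos: [0.5886, -0.322, 0.1348]
tool_rot: [0.98, -0.104, 0.171, 0.017]
force: [-3.4, -0.1, 1.2]
gripper_width: -0.001
```

```bash
python3 -c "
from h import *
cab()"
```

```text
t 4.65 tcp cab [-0.1089 -0.0553  0.1348] F cab [-3.3  -0.81  1.15] tool axes in cab (cols)
 [[ 0.941  0.     0.338]
 [-0.    -1.     0.001]
 [ 0.338 -0.002 -0.941]] -0.0005863854418663854
```

{"name": "carry_out", "arguments": {
  "increments": "0.001 0 0.0003 0 0 0 0;0.002 0 0.0007 0 0 0 0;0.002 0 0.0007 0 0 0 0"
}}

```text
clock: 5.03
eef_pos: [0.5909, -0.3225, 0.1348]
tool_rot: [0.98, -0.104, 0.171, 0.017]
force: [-2.2, 0.2, 0.3]
gripper_width: 0.0
```

```bash
python3 -c "
from h import *
cab()"
```

```text
t 5.025 tcp cab [-0.1066 -0.0553  0.1348] F cab [-2.23 -0.3   0.29] tool axes in cab (cols)
 [[ 0.941  0.     0.339]
 [-0.    -1.     0.001]
 [ 0.339 -0.001 -0.941]] 0.0002908632552079524
```

{"name": "carry_out", "arguments": {
  "increments": "0.0008 0 0.0003 0 0 0 0;0.0015 0 0.0005 0 0 0 0;0.0015 0 0.0005 0 0 0 0"
}}

```text
clock: 5.4
eef_pos: [0.5923, -0.3228, 0.1349]
tool_rot: [0.98, -0.104, 0.171, 0.017]
force: [-2.4, 0.0, 0.4]
gripper_width: -0.005
```

```bash
python3 -c "
from h import *
cab()"
```

```text
t 5.4 tcp cab [-0.1051 -0.0553  0.1349] F cab [-2.34 -0.45  0.39] tool axes in cab (cols)
 [[ 0.941  0.     0.339]
 [-0.    -1.     0.002]
 [ 0.339 -0.002 -0.941]] -0.004654980170346616
```

{"name": "carry_out", "arguments": {
  "increments": "0.001 0 0.0003 0 0 0 0;-0.055 0 -0.02 0 0 0 0;-0.113 0 -0.041 0 0 0 0;-0.132 0 -0.047 0 0 0 0;-0.132 0 -0.047 0 0 0 0;-0.132 0 -0.047 0 0 0 0"
}}

```text
clock: 6.15
eef_pos: [0.4599, -0.2964, 0.1405]
tool_rot: [0.98, -0.103, 0.168, 0.015]
force: [0.7, 0.5, -0.4]
gripper_width: -0.001
```

```bash
python3 -c "
from h import *
from workcell import imaging,nets
for c in ('scene','top'): 
  cv2.imwrite(f'pics/{c}2.png',imaging.snapshot(c)['frame'])
  print(nets.mark_of(c,'yellow_edge')[:2])
cab()
for c,(x,y),k in (('top',(360,120),5),('scene',(170,100),5)):
  a=cv2.imread(f'pics/{c}2.png')[y:y+120,x:x+160]; cv2.imwrite(f'pics/{c}2c.png',cv2.resize(a,None,fx=k,fy=k,interpolation=2))
for th in (0,.4,.5,.6): 
  e=w(P,(-.095-.157*np.sin(th),.08-.157*np.cos(th),.178)); print(th,e,proj('top',e),proj('scene',e))
"
```

```text
[{'uv': [281.1, 132.1], 'p': 0.73}]
[{'uv': [452.0, 244.9], 'p': 0.76}]
t 6.35 tcp cab [-0.2416 -0.0567  0.1397] F cab [-0.07  0.51 -0.64] tool axes in cab (cols)
 [[ 0.944  0.003  0.331]
 [ 0.001 -1.     0.006]
 [ 0.331 -0.005 -0.944]] -0.0026107734777591797
0 [[ 0.59762486 -0.34618665  0.178     ]] [[466.19794392 219.87777967]] [[250.87626061 130.46478878]]
0.4 [[ 0.54046272 -0.32120616  0.178     ]] [[456.93952213 242.69087832]] [[274.32127506 130.53098414]]
0.5 [[ 0.52808428 -0.31155946  0.178     ]] [[453.1931351 247.6643252]] [[279.97823881 131.70578961]]
0.6 [[ 0.51673074 -0.30072517  0.178     ]] [[448.93693359 252.2350903 ]] [[285.45529023 133.33194707]]
```

View pics/top2c.png

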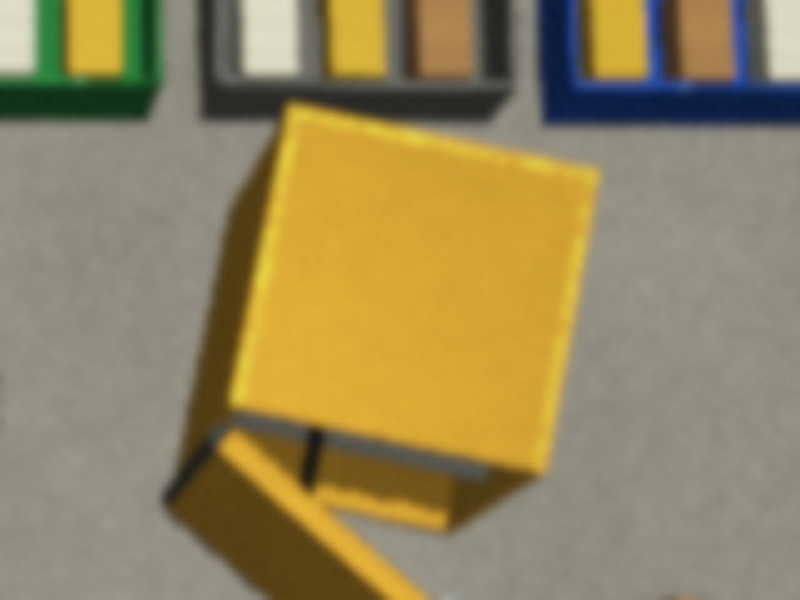

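View pics/scene2c.png

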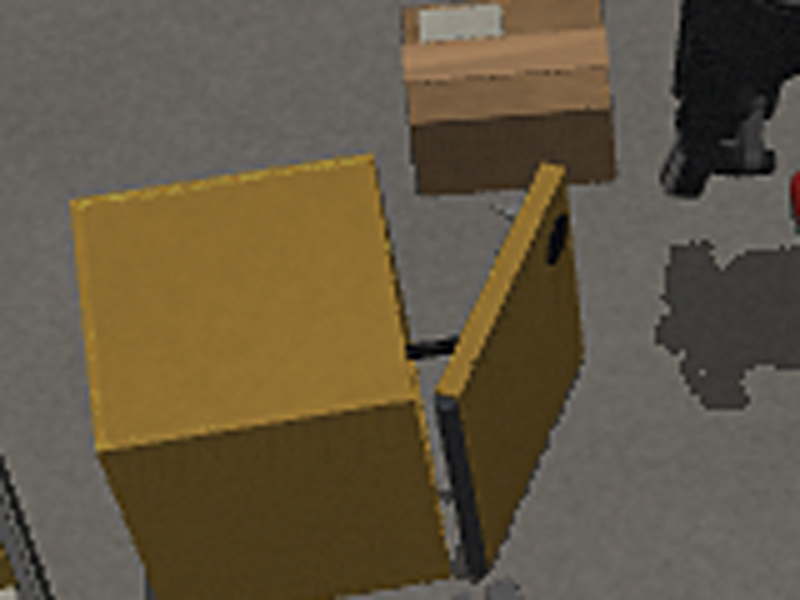

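```bash
python3 -c "
from h import *
inc((-.24,-.14,.14),0);inc((-.135,-.125,.14),0)"
```

```text
tgt [ 0.4426 -0.3773  0.14  ] zaxis [ 0.  0. -1.] inc [ 0.0015  0.0833 -0.0003] [-0.0058 -0.337   0.0021]
tgt [ 0.5484 -0.3847  0.14  ] zaxis [ 0.  0. -1.] inc [0.1006 0.0687 0.0345] [-0.0058 -0.337   0.0021]
```

{"name": "carry_out", "arguments": {
  "increments": "0.001 0.042 0 -0.003 -0.17 0 0;0.001 0.083 0 -0.006 -0.337 0 0;0.001 0.083 0 -0.006 -0.337 0 0;0.05 0.076 0.017 -0.006 -0.337 0 0;0.1 0.069 0.034 -0.006 -0.337 0 0;0.1 0.069 0.034 -0.006 -0.337 0 0;0.1 0.069 0.034 -0.006 -0.337 0 0"
}}

```text
clock: 7.22
eef_pos: [0.5458, -0.3848, 0.1397]
tool_rot: [0.994, -0.105, -0.001, 0.0]
force: [-1.0, 0.4, -0.0]
gripper_width: -0.004
```

```bash
python3 -c "
from h import *
from workcell import imaging
cab()
for c,(x,y),k in (('top',(360,120),5),('scene',(200,70),5)):
  a=imaging.snapshot(c)['frame'][y:y+120,x:x+160]; cv2.imwrite(f'pics/{c}3c.png',cv2.resize(a,None,fx=k,fy=k,interpolation=2))
r=.12
for th in (.5,.7,.9,1.1,1.3,1.45,1.5): print(th,(-.095-r*np.sin(th)+.007*np.cos(th)+.011, .08-r*np.cos(th)-.007*np.sin(th)-.0145))
"
```

```text
t 7.225 tcp cab [-0.1376 -0.1257  0.1397] F cab [-1.09  0.12 -0.03] tool axes in cab (cols)
 [[ 1.     0.001 -0.002]
 [ 0.001 -1.    -0.001]
 [-0.002  0.001 -1.   ]] -0.0035370773960963467
0.5 (np.float64(-0.13538798669927177), np.float64(-0.04316588619707414))
0.7 (np.float64(-0.1559522271575315), np.float64(-0.030790586284802447))
0.9 (np.float64(-0.17364795937740332), np.float64(-0.014576484559872111))
1.1 (np.float64(-0.1877697103573932), np.float64(0.004830013908500673))
1.3 (np.float64(-0.19775449044969104), np.float64(0.026655233267129173))
1.45 (np.float64(-0.20228203953893906), np.float64(0.0440906767386529))
1.5 (np.float64(-0.2032042379808126), np.float64(0.050029070893647276))
```

View pics/scene3c.png

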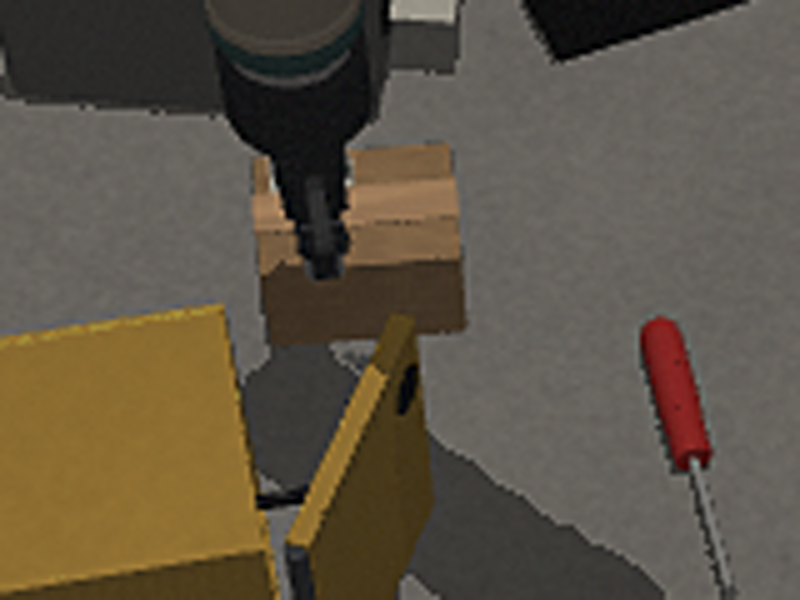

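View pics/top3c.png

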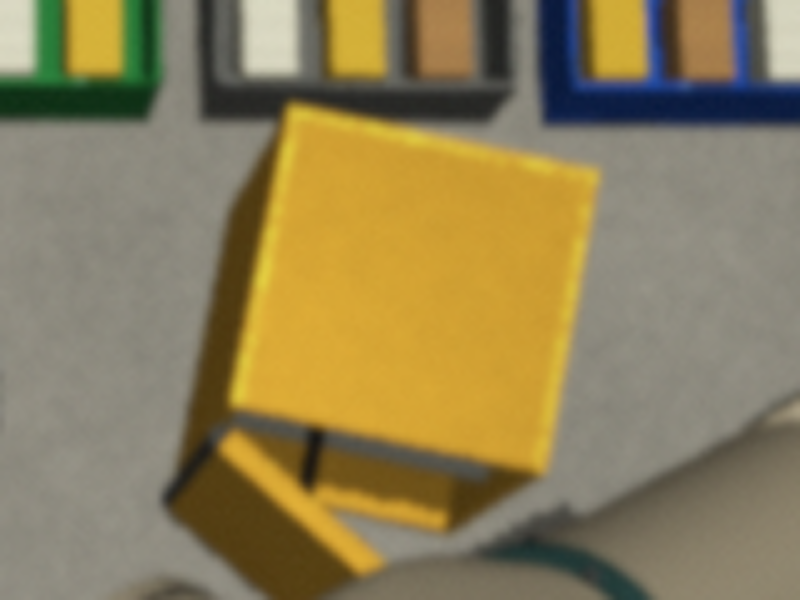

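{"name": "carry_out", "arguments": {
  "increments": "0.001 -0.04 0 0 0 0 0;0.001 -0.07 0 0 0 0 0;0.001 -0.082 0 0 0 0 0;-0.008 -0.089 0 0 0 0 0;-0.018 -0.095 0 0 0 0 0;-0.027 -0.103 0 0 0 0 0;-0.036 -0.111 0 0 0 0 0;-0.036 -0.111 0 0 0 0 0"
}}

```text
clock: 8.32
eef_pos: [0.5336, -0.2681, 0.1404]
tool_rot: [0.994, -0.105, -0.001, -0.0]
force: [0.7, 0.6, 0.5]
gripper_width: -0.002
```

```bash
python3 -c "
from h import *
from workcell import imaging
cab()
for c,(x,y),k in (('scene',(200,70),5),):
  a=imaging.snapshot(c)['frame'][y:y+120,x:x+160]; cv2.imwrite(f'pics/{c}4c.png',cv2.resize(a,None,fx=k,fy=k,interpolation=2))
"
```

```text
t 8.325 tcp cab [-0.174  -0.0142  0.1404] F cab [0.59 0.74 0.46] tool axes in cab (cols)
 [[ 1.     0.001 -0.001]
 [ 0.001 -1.     0.001]
 [-0.001 -0.001 -1.   ]] -0.002260698265477957
```

View pics/scene4c.png

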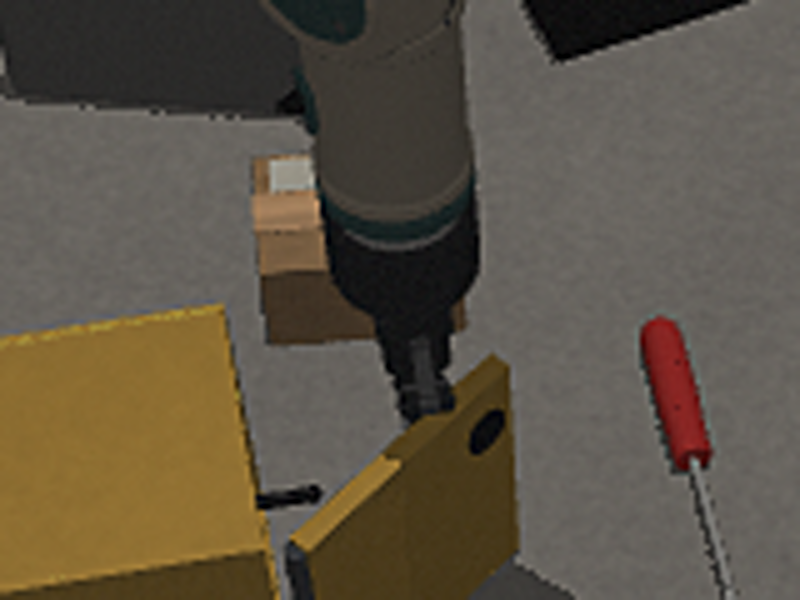

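{"name": "carry_out", "arguments": {
  "increments": "-0.007 -0.01 0 0 0 0 0;-0.014 -0.019 0 0 0 0 0;-0.019 -0.03 0 0 0 0 0;-0.024 -0.041 0 0 0 0 0;-0.027 -0.05 0 0 0 0 0;-0.028 -0.058 0 0 0 0 0;-0.029 -0.062 0 0 0 0 0;-0.029 -0.062 0 0 0 0 0"
}}

```text
clock: 9.38
eef_pos: [0.5192, -0.202, 0.1404]
tool_rot: [0.994, -0.105, -0.0, 0.0]
force: [0.1, -0.2, -0.3]
gripper_width: 0.001
```

```bash
python3 -c "
from h import *
from workcell import imaging,nets
cab()
for c,(x,y),k in (('scene',(200,70),5),):
  a=imaging.snapshot(c)['frame'][y:y+120,x:x+160]; cv2.imwrite(f'pics/{c}5c.png',cv2.resize(a,None,fx=k,fy=k,interpolation=2))
  print(nets.mark_of(c,'yellow_edge')[:2])
for th in (1.2,1.3,1.4,1.5,1.6): 
  e=w(P,(-.095-.157*np.sin(th),.08-.157*np.cos(th),.178)); print(th,proj('top',e),proj('scene',e))
"
```

```text
t 9.375 tcp cab [-0.202   0.0474  0.1404] F cab [ 0.1  -0.15 -0.32] tool axes in cab (cols)
 [[ 1.     0.001 -0.   ]
 [ 0.001 -1.    -0.   ]
 [-0.     0.    -1.   ]] 0.0013802742662159984
[{'uv': [321.6, 165.6], 'p': 0.88}]
1.2 [[415.39444244 268.78495565]] [[311.9508505  151.67760939]]
1.3 [[409.01100581 269.44467482]] [[314.90870121 155.94728856]]
1.4 [[402.57373749 269.46165696]] [[317.35044003 160.48006456]]
1.5 [[396.15079158 268.83546013]] [[319.24577136 165.23713212]]
1.6 [[389.81017639 267.57283806]] [[320.56844951 170.17648205]]
```

View pics/scene5c.png

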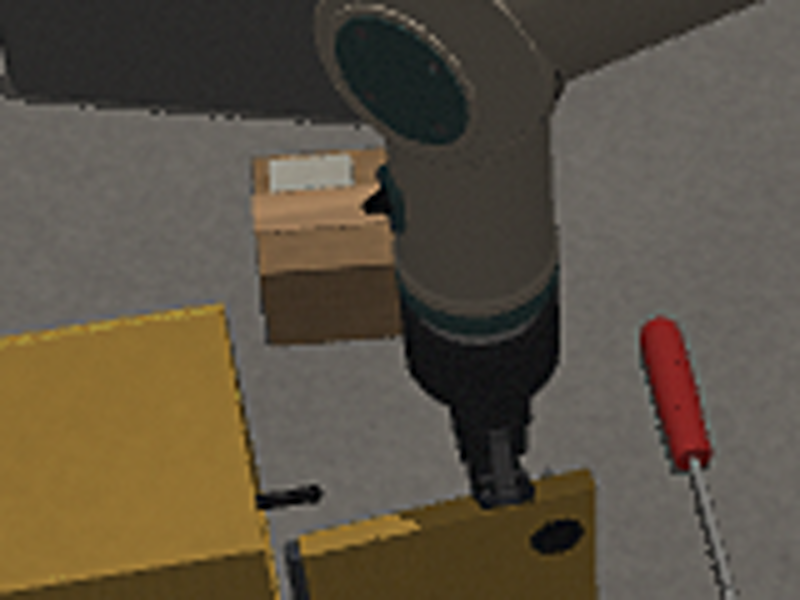

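The door is at about 1.5 rad (edge at scene pixel 321.6, 165.6; the model gives 319, 165). Now withdraw, first sideways away from the door, then up.

{"name": "carry_out", "arguments": {
  "increments": "0 0.02 0 0 0 0 0;0 0.06 0 0 0 0 0;0 0.08 -0.02 0 0 0 0;0 0.1 -0.07 0 0 0 0;0 0.1 -0.1 0 0 0 0;0 0.1 -0.1 0 0 0 0;0 0.1 -0.1 0 0 0 0;0 0.1 -0.1 0 0 0 0"
}}

```text
clock: 10.48
eef_pos: [0.4976, -0.2995, 0.2392]
tool_rot: [0.994, -0.105, -0.001, -0.0]
force: [0.0, 1.1, -0.4]
gripper_width: 0.003
```

```bash
python3 -c "
from h import *
from workcell import imaging,nets
cab()
for c in ('scene','top'):
  cv2.imwrite(f'pics/{c}6.png',imaging.snapshot(c)['frame'])
  print(nets.mark_of(c,'yellow_edge')[:2])
"
```

```text
t 10.475 tcp cab [-0.2026 -0.0524  0.2392] F cab [-0.21  1.09 -0.37] tool axes in cab (cols)
 [[ 1.     0.001 -0.003]
 [ 0.001 -1.     0.001]
 [-0.003 -0.001 -1.   ]] 0.0028309703547837084
[{'uv': [319.0, 163.4], 'p': 0.6}]
[{'uv': [396.7, 263.6], 'p': 0.97}]
```

View pics/scene6.png

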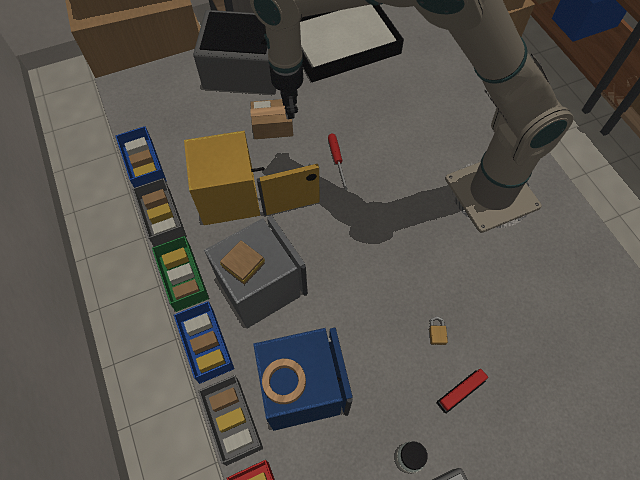

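View pics/top6.png

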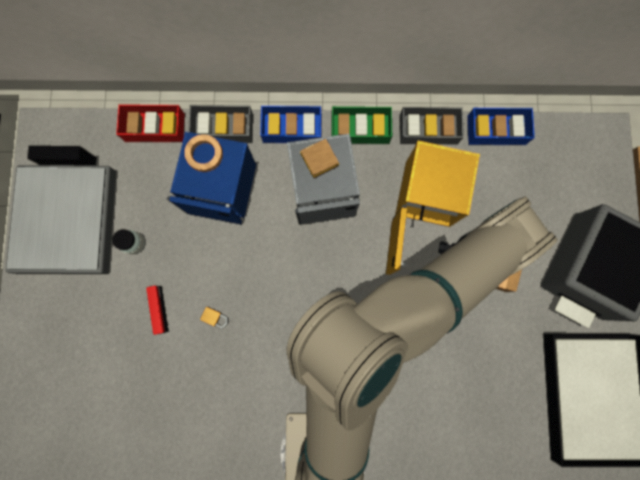

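The door stands at about 1.5 rad (edge at scene pixel 319, 163 and top pixel 397, 264). The arm is clear, and the loose things and the other two doors look unchanged.

```bash
python3 -c "
from workcell import job_done
print(job_done())"
```

```text
the job is handed in; nothing more can be done
None
```

The yellow door is open at about 1.5 rad, nearly square to the cabinet, and I've handed the job in. No verdict was reported.

- **Press:** I pressed the black mark with the shut fingertips, 5–7 mm in. The highest measured force was about 3.3 N, against the 32 N limit.
- **Spring ajar:** I drew back about 135 mm, and the door sprang to about 0.5 rad by itself with the arm clear of it.
- **Push open:** I reached behind the free edge from the right, swung the door round, then backed away sideways and up. The robot clock was about 10.6 s at hand-in.

**Last checks:**
- **Door angle:** in the pictures taken after withdrawing, the door's edge matched the 1.5 rad prediction within about 2 px in the scene view. The top view was about 5 px off along the door, which barely affects the angle.
- **Other cabinets and loose things:** by eye, the blue and grey doors were shut and the loose things had not moved. The arm hides part of the carton, and in the top view also the screwdriver; both show in place in the scene view.
- **Contact:** the wrist reading was about 1 N, no more than its noise in free air, so nothing was touching the arm.

No check failed.

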